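# Cure a freshly coated lure over the lamp

## Robot

A 6-joint arm with a two-finger parallel gripper is mounted at the origin on the work surface. World frame = base frame: x ahead of the robot, y to its left, z up, the work surface at z = 0. Lengths are in m, angles in degrees, forces in N, time in s.
With the tool pointing down it reaches from about 0.4 to 0.825 m from the base axis. Payload 7 kg.
Tool frame: the origin (TCP) lies midway between the tips of the shut fingers; the grasp point (between the pads) lies ctrl.tcp_to_grasp behind it (ctrl.tcp_to_grasp is the distance from the TCP to the grasp point, in m); y points along the fingers, z is the direction in which the jaws open and shut, and the axes are right-handed (so a half turn about y gives the same grasp; the last joint's range is limited). The gripper opens to 88 mm and grips with 3 to 60 N. Pads are 19 mm wide; open, the fingers measure 130 mm over their backs; the gripper's body (78 mm by 193 mm) begins 47 mm behind the grasp point.
Start: joints at [91.45, 20.546, 0.682, 0, -70.136, -16.507], TCP at [0.175, 0.652, 0.194] pointing down, gripper open.
Joint ranges: [-176.03, 176.03], [-82.01, 121.73], [-58.28, 71.71], [-173.87, 95.51], [-174.79, -0.11], [-173.66, 173.66]. Speed limits (degrees/s): [136.94, 136.94, 172.46, 180, 180, 180].

## Interface

Orientations are given as [roll, pitch, yaw] about the fixed x, y, z axes, in that order (R = Rz(yaw) Ry(pitch) Rx(roll)).
In Python, from plant import ctrl, snapshot, silhouettes gives the robot as it stands.
- The arm moves only by the shell command python3 -m pendant 'ROWS'. ROWS is JSON, a list that holds one entry, the list of rows, each a list of 7 numbers: the shift along the tool's x, y, z in cm, then the turn, a rotation vector about the tool's x, y, z in degrees, then the opening, from 0 (shut) to 1 (fully open). In form: [[[x, y, z, rx, ry, rz, hand], ...]]. A call has 1 to 12 rows; each row shifts and turns the commanded pose from where the row before left it, along the tool's axes as they then stand; what a row does not reach is not made up. A row lasts 1/12 s, in which the tool goes at most 41.7 mm and 7.16 degrees, less where a joint would pass 70% of its speed; a pose out of reach is approached as far as the arm can. A call with a gripper value outside its range is refused whole. The fingers move at their own pace and stop on an object; the grip force is fixed at half the most. Time passes only in rows, so rows that do not move let the fingers close. It gives the time, the measured TCP pose, the force and the opening at its end, in the units of the state.
- ctrl.get_obs(): the state, without advancing time (a new reading comes with each control period).
- snapshot(name): name is "side" or "top"; returns a dict with "image" (420x560x3 uint8, red, green, blue), "camera_matrix" (3x3 intrinsics, pixels), "dist_coeffs" ([k1, k2, p1, p2, k3] as OpenCV has them; the pictures are not rectified), "eye" and "orientation" of the camera in the world. Camera axes: x right, y down, z forward; pixel columns grow to the right and rows downward; lengths in m; the calibration is good to about 2 mm. A picture is of the moment at which its call begins. There is no depth.
- ctrl.close_job(): hands the job in, once; it reports no verdict.
Trained networks look in a picture, given as the dict that the camera call returned (one of the last four; its "shot" number tells which), for a name from the list of things; names that differ only in an ending like _2 or _b are one class to them, and where a whole thing is asked for, a point or a joint stands for the part that bears it (a point fixed in the world has none). Each returns a list of dicts, best first, with "confidence" (0 to 1); they miss things now and then, are a little off and sometimes report something else, mostly with a low value. They report only what shows in the picture. A call takes as long as a camera call.
- silhouettes(picture, thing): "mask" (420x560 bool, what is visible of it) and "bbox" ([left, top, width, height] in pixels, round what is visible of it).
The state is a dict: "clock": time; "joint_pos": joint angles; "qvel": joint speeds; "tau": joint torques, N m; "tool_pos": TCP position; "orientation": TCP orientation; "force": force on the tool from outside, world axes, zero at the start; "moment": the same for the moment, N m; "opening": finger opening in m.
Only numpy, scipy, OpenCV 4.12 (cv2) and the standard library are available. Lean on these libraries where they do the work, as an engineer would, in place of code of your own. Each camera call takes 0.05 s, during which the arm holds its last target.

## Task

Turn the curing lamp's dial to the orange three-dot mark, then pick the freshly coated lure off its rest by the yellow tape band at its balance point (the coat is wet everywhere else) and carry it level to the lamp. Hold it still and level there, about 8 cm above the glass, centred over the violet glass and in line with it, metal head at the end away from the dial, and finish while still holding it. Do not let the lure touch the lamp, and leave the jar, the cup and the bare blank where they are.

Things in the scene. Friction and masses are not known exactly. Their poses are not given: they have to be found in the camera images.
- lure: Round lure, green back, 223 mm long, 0.2 to 0.4 kg, lying level in the rest, axis 70 mm above the table. Origin: balance point, on its axis, middle of the yellow tape band; +x along the axis to the metal head, z up as it lies. Band x -22 to 22 mm, the only dry place to hold; diameter 30 mm there and from x -110 to 50; head x 50 to 78, diameter 40; tail tapers x -110 to -145. It can roll.
- lure_mid (a point): Middle of the lure's length: on its centre axis, 33.5 mm from the balance point towards the tail.
- rest: Fixed wooden rest: base plate 170 x 60 x 12 mm, two V notches 8 mm thick holding the lure at x = +42 and -85 mm of the rest, arms 27 mm to each side of the lure's axis and up to 72 mm above the table; between them the space beside the lure is free down to the plate. Origin: on the table under the lure's balance point; x along the lure to its head.
- lamp: Fixed flat curing lamp, a box 150 (x) x 390 (y) x 50 mm high (z), top face 50 mm above the table. Origin: centre of its underside. Dial on top at x = 0, y = -137 mm; violet glass in the top at its +y end.
- glass (a point): Centre of the lamp's violet glass, on the top face, lamp x = 0, y = +50 mm; axes are the lamp's. The glass is 90 (x) x 260 mm (y), flush. Its +y end is the end away from the dial.
- dial (a joint): Dial angle (rad), growing clockwise seen from above, 0 to 1.8. Clicks: 0 one dot, 0.6 two dots, 1.2 three dots (orange), 1.8 four dots; let go within about 0.2 of a click it snaps there. Turning takes up to about 0.1 N m. At 0 the pointer points along the lamp's -x and the bar grip lies along the lamp's x; at 1.2 both have turned 1.2 rad clockwise.
- dial_grip (a point): On the dial's vertical axis at the height to grip, 37 mm above the lamp's top. The dial is a 48 mm disc with an upright bar grip 46 mm long, 14 mm thick, from 12 to 44 mm above the lamp's top; a white line on it marks the pointer end. Pinch the bar across its 14 mm.
- jar: Closed paint jar, green with a black cap, 48 mm diameter, 65 mm high. Origin: centre of its underside. Leave it where it is.
- cup: Empty white mixing cup, 64 mm rim diameter, 50 mm high. Origin: centre of its underside. Leave it where it is.
- blank: Bare wooden lure blank, 90 mm long (its x), 28 mm diameter, lying on the table. Origin: centre of its underside. Leave it where it is.

How it is judged (in metres and radians):
On the way, in this order (a step that is already met when the one before it is completed fails the run):
1. the dial stands at the three-dot mark, while the lure still lies on its rest (value of joint dial between 1.05 and 1.35 rad and velocity of joint dial between -0.2 and 0.2 rad/s and distance of lure from where it was at the start of the episode below 0.02 m), for 0.2 s.
2. the lure is lifted clear of its rest by the fingers, with the dial set (value of joint dial between 1.05 and 1.35 rad and contact force between the fingers and lure above 0.5 N and contact force between lure and lamp below 0.1 N and contact force between lure and rest below 0.1 N and contact force between lure and jar below 0.1 N and contact force between lure and cup below 0.1 N and contact force between lure and blank below 0.1 N and height (world z) of lure above 0.1 m), for 0.2 s.
At the end, for the whole second after the job is handed in: Dial within 0.15 rad of three dots; lure held by the fingers alone, still, level within 0.12 rad, its axis 65 to 130 mm above the glass, its middle within 25 mm of the glass centre seen from above, within 0.2 rad of the glass's long axis, head at the end away from the dial (value of joint dial between 1.05 and 1.35 rad and contact force between the fingers and lure above 0.5 N and contact force between lure and lamp below 0.1 N and contact force between lure and rest below 0.1 N and contact force between lure and jar below 0.1 N and contact force between lure and cup below 0.1 N and contact force between lure and blank below 0.1 N and horizontal distance between lure_mid and glass below 0.025 m and z of lure in the frame of glass between 0.065 and 0.13 m and angle between lure's own x axis and vertical between 1.4508 and 1.6908 rad and angle between the x axis of lure and the y axis of lamp, either way round below 0.2 rad and y of lure in the frame of glass above 0 m and linear speed of lure below 0.02 m/s and angular speed of lure below 0.15 rad/s); the arm keeps its last pose, push and grip.
It fails at once if the lure is gripped off its tape band (grasp point more than 25 mm from the balance point along the lure) (contact force between the fingers and lure above 1 N and (x of the grasp point in the frame of lure above 0.025 m or x of the grasp point in the frame of lure below -0.025 m)).
It fails at once if the lure is tipped more than 0.35 rad out of level (angle between lure's own x axis and vertical below 1.22 rad or angle between lure's own x axis and vertical above 1.92 rad).
It fails at once if the wet lure touches the lamp (contact force between lure and lamp above 0.5 N).
It fails at once if the jar, the cup or the blank is moved more than 20 mm (distance of any of jar, cup, blank from where it was at the start of the episode above 0.02 m).
It also fails if it takes over 64 s, if anything falls off the work surface, if the arm or the gripper's body presses on something with over 40 N, if the wrist force passes 120 N, or if a joint passes its speed limit or range.

## Working session

There is one attempt and no reset: what is moved stays moved. The work goes in short steps, Python scripts to look and compute and a shell command to move; the robot and the scene stay as the last step left them, time stands still between calls to the robot, and variables do not carry over. Pictures are saved under pics/ and viewed, and the job is handed in when it is done.

```bash
ls; mkdir -p pics
python3 - <<'E'
from plant import ctrl, snapshot, silhouettes
import cv2
print(ctrl.get_obs(), ctrl.tcp_to_grasp)
for n in ("top","side"):
    s=snapshot(n); cv2.imwrite(f"pics/{n}0.png",s["image"][:,:,::-1])
    print(n,{k:v for k,v in s.items() if k!="image"})
    for t in ["lure","rest","lamp","dial","jar","cup","blank"]:
        r=silhouettes(s,t); print(t,[(round(x["confidence"],2),x["bbox"]) for x in r][:3])
E
```

```text
pics
{'clock': 0.0, 'joint_pos': array([ 9.14515728e+01,  2.05924844e+01,  6.33296150e-01, -2.05105187e-02,
       -7.01351566e+01, -1.65058738e+01]), 'qvel': array([ 0.05226521, -0.00778019,  0.04906625, -0.05848022, -0.1188428 ,
       -0.08179458]), 'tau': array([-1.32245674e-03, -5.82712162e+01,  2.93047374e+01,  6.99739158e+00,
        7.02534409e-03, -1.61906514e-04]), 'tool_pos': array([0.1752194 , 0.65129696, 0.19330603]), 'orientation': array([-8.99040646e+01,  8.32086375e-03,  1.64938720e+02]), 'force': array([-0.41763763,  0.05883616,  0.41808424]), 'moment': array([ 0.04020153,  0.02549173, -0.01001279]), 'opening': 0.08775408893882489} 0.0188
top {'camera_matrix': array([[514.22591298,   0.        , 277.86986684],
       [  0.        , 514.22591298, 211.44453807],
       [  0.        ,   0.        ,   1.        ]]), 'dist_coeffs': array([-0.08040669,  0.        ,  0.        ,  0.        ,  0.        ]), 'eye': array([ 0.48014441, -0.02836146,  1.15990087]), 'orientation': array([-171.30177019,    2.18165446,  -91.71637349]), 'shot': 1}
lure [(0.83, [342.5, 246.0, 109.2, 
[... 297 characters left out ...]

side {'camera_matrix': array([[425.2131078 ,   0.        , 280.33078642],
       [  0.        , 425.2131078 , 200.09366378],
       [  0.        ,   0.        ,   1.        ]]), 'dist_coeffs': array([-0.01342135,  0.        ,  0.        ,  0.        ,  0.        ]), 'eye': array([0.43322043, 0.64386132, 0.56816218]), 'orientation': array([-124.6850793 ,    0.41990729, -162.40871906]), 'shot': 2}
lure [(0.76, [332.5, 142.1, 41.8, 51.9])]
rest []
lamp [(0.91, [207.6, 226.6, 129.6, 193.4])]
dial [(0.75, [283.6, 224.9, 23.9, 27.4])]
jar []
cup [(0.61, [184.1, 223.3, 37.6, 40.7]), (0.53, [334.9, 140.9, 38.4, 52.9])]
blank [(0.56, [250.2, 162.2, 35.8, 17.6]), (0.39, [206.8, 225.3, 132.9, 192.3])]
```

Run:
```python
import cv2
a=cv2.imread("pics/top0.png"); b=cv2.imread("pics/side0.png")
cv2.imwrite("pics/top0z.png",cv2.resize(a[130:330,90:470],(760,400),interpolation=cv2.INTER_CUBIC))
cv2.imwrite("pics/side0z.png",cv2.resize(b[130:420,160:420],(538,600),interpolation=cv2.INTER_CUBIC))
```

```text
(no output)
```

View pics/top0.png

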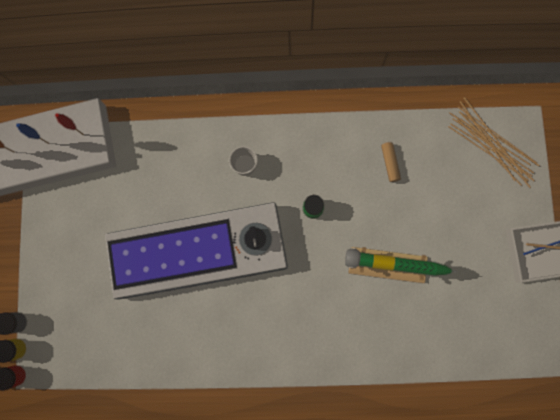

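View pics/top0z.png

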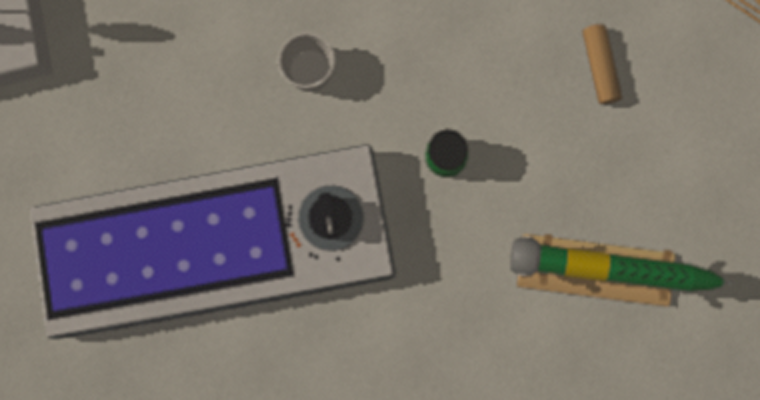

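View pics/side0z.png

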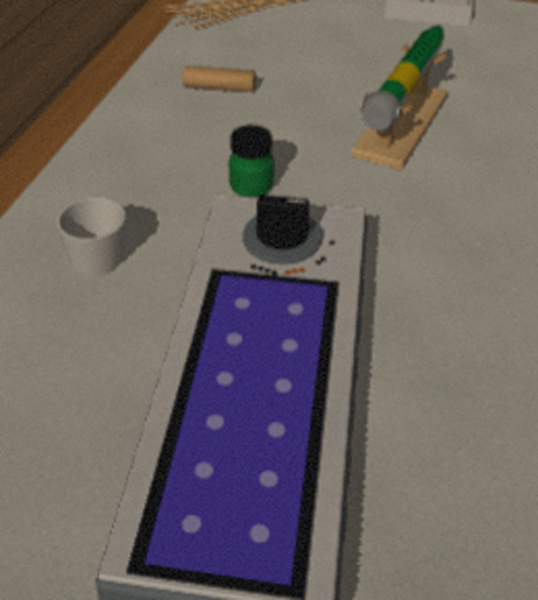

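The top view shows the lamp at (108–285, 205–297), with the dial at (256, 238) and the glass to its left. The lure lies at (345–450, 246–277) with its head left and the yellow band at about (384, 263). The jar is at (313, 206), the cup at (243, 161) and the blank at (391, 162). Next I'll measure positions.

```bash
cat > h.py <<'E'
import numpy as np, cv2
from scipy.spatial.transform import Rotation as R
def ray(s,uv):
    K,d=s["camera_matrix"],s["dist_coeffs"]
    p=cv2.undistortPoints(np.array(uv,float).reshape(-1,1,2),K,d).reshape(-1,2)
    Rm=R.from_euler("xyz",s["orientation"],degrees=True).as_matrix()
    return np.c_[p,np.ones(len(p))]@Rm.T
def plane(s,uv,z):
    r=ray(s,uv); e=np.array(s["eye"]); return e+r*((z-e[2])/r[:,2])[:,None]
def proj(s,P):
    Rm=R.from_euler("xyz",s["orientation"],degrees=True).as_matrix()
    c=(np.atleast_2d(P)-s["eye"])@Rm
    return cv2.projectPoints(c,np.zeros(3),np.zeros(3),s["camera_matrix"],s["dist_coeffs"])[0].reshape(-1,2)
E
cat > m.py <<'E'
from plant import ctrl, snapshot, silhouettes
from h import *
import sys
for n in ("top","side"):
    s=snapshot(n); im=s["image"]; hsv=cv2.cvtColor(im,cv2.COLOR_RGB2HSV)
    print(n)
    # glass: violet
    m=((hsv[...,0]>115)&(hsv[...,0]<140)&(hsv[...,1]>90)).astype(np.uint8)
    m=cv2.morphologyEx(m,cv2.MORPH_CLOSE,np.ones((9,9)))
    c=max(cv2.findContours(m,0,2)[0],key=cv2.contourArea).reshape(-1,2)
    P=plane(s,c,0.05)[:,:2]; r=cv2.minAreaRect((P*1000).astype(np.float32)); print(" glass",r)
    # band
    m=((hsv[...,0]>22)&(hsv[...,0]<33)&(hsv[...,1]>170)).astype(np.uint8)
    cs=max(cv2.findContours(m,0,2)[0],key=cv2.contourArea).reshape(-1,2)
    r=cv2.minAreaRect((plane(s,cs,0.07)[:,:2]*1000).astype(np.float32)); print(" band px",cs.mean(0),cs.min(0),cs.max(0),r)
    for t in ["lure","lamp","dial","jar","cup","blank","rest"]:
        for q in silhouettes(s,t)[:1]:
            mk=np.array(q["mask"]).astype(np.uint8)
            c=max(cv2.findContours(mk,0,2)[0],key=cv2.contourArea).reshape(-1,2)
            z=dict(lure=.07,lamp=.05,dial=.08,jar=.065,cup=.05,blank=.014,rest=.012)[t]
            P=plane(s,c,z)[:,:2]*1000; r=cv2.minAreaRect(P.astype(np.float32))
            print(" ",t,round(q["confidence"],2),[np.round(v,1) for v in r])
            if t=="lure":
                ys,xs=np.nonzero(mk); Q=plane(s,np.c_[xs,ys],.07)[:,:2]*1000
                mu=Q.mean(0); w,v=np.linalg.eigh(np.cov((Q-mu).T)); a=v[:,1]; pr=(Q-mu)@a
                print("   axis",a,"deg",np.degrees(np.arctan2(a[1],a[0])),"ends",mu+a*pr.min(),mu+a*pr.max(),np.ptp(pr))
E
python3 m.py
```

```text
top
 glass ((565.3738403320312, 245.04078674316406), (93.5637435913086, 263.1666259765625), 8.57151985168457)
 band px [385.05555556 262.44444444] [373 255] [394 269] ((532.793212890625, -211.5637664794922), (44.0109748840332, 27.745407104492188), 79.86006927490234)
  lure 0.61 [array([ 530.3, -243.9]), array([228.9,  43.1]), np.float64(82.4)]
   axis [0.15947011 0.98720276] deg 80.82385886223634 ends [ 509.15512803 -356.56613334] [ 545.69216204 -130.38293447] 229.1152424172611
  lamp 0.86 [array([571.2, 193.5]), array([151.8, 389.2]), np.float64(8.9)]
  dial 0.95 [array([592.6,  59.6]), array([47.6, 45.4]), np.float64(61.7)]
  jar 0.85 [array([657.1, -66.6]), array([45.2, 50.2]), np.float64(87.9)]
  cup 0.71 [array([768.5,  83.7]), array([69.9, 63.4]), np.float64(42.9)]
  blank 0.78 [array([ 763. , -251.1]), array([93.7, 29.1]), np.float64(8.9)]
  rest 0.59 [array([ 508. , -225.9]), array([166.9,  21.1]), np.float64(80.5)]
side
 glass ((563.3932495117188, 247.45108032226562), (105.81546783447266, 271.08209228515625), 8.789074897766113)
 band px [355.6  168.28] [348 160] [362 175] ((528.9042358398438, -221.24676513671875), (66.81739807128906, 30.87657356262207), 81.11312103271484)
  lure 0.69 [array([ 530.7, -230.7]), array([248.9,  43.7]), np.float64(82.1)]
   axis [0.15341961 0.98816113] deg 81.17484992728576 ends [ 508.0954888 -353.1933498] [ 546.27481206 -107.28394923] 248.85556858383626
  lamp 0.76 [array([567.8, 200.9]), array([148.7, 401.1]), np.float64(8.5)]
  dial 0.94 [array([588.6,  74.8]), array([46.1, 72. ]), np.float64(12.0)]
  jar 0.96 [array([647.5, -25.3]), array([ 45.7, 119.2]), np.float64(21.0)]
  cup 0.95 [array([756.2, 108.3]), array([ 60.4, 109.7]), np.float64(27.7)]
  blank 0.72 [array([ 760.5, -245.2]), array([95.3, 55. ]), np.float64(10.0)]
  rest 0.89 [array([ 522.6, -238.5]), array([223.7,  63.1]), np.float64(80.4)]
```

Run:
```python
from plant import snapshot
from h import *
out=[]
for n in ("top","side"):
    s=snapshot(n); im=s["image"][:,:,::-1].copy()
    th=np.radians(8.7); D=np.array([592.6,59.6,0])/1000
    out.append(im)
    for a in (0,.6,1.2,1.8):
        d=np.radians(188.7)-a; print(n,a,proj(s,[D+[.022*np.cos(d),.022*np.sin(d),.094]]).round(1),proj(s,[D+[0,0,.094]]).round(1))
a=cv2.resize(out[0][215:275,220:290],None,fx=6,fy=6,interpolation=cv2.INTER_CUBIC)
b=cv2.resize(out[1][215:275,260:330],None,fx=6,fy=6,interpolation=cv2.INTER_CUBIC)
c=cv2.convertScaleAbs(cv2.vconcat([a,b])[:, :],alpha=1.5); c=cv2.hconcat([a,b]); c=cv2.convertScaleAbs(c,alpha=1.6)
cv2.imwrite("pics/dial1.png",cv2.resize(c,(800,343)))
```

```text
top 0 [[255.4 247.2]] [[253.6 236.9]]
top 0.6 [[249.3 246.5]] [[253.6 236.9]]
top 1.2 [[244.6 242.4]] [[253.6 236.9]]
top 1.8 [[243.1 236.4]] [[253.6 236.9]]
side 0 [[308.1 226.3]] [[295.9 225.2]]
side 0.6 [[305.2 230.4]] [[295.9 225.2]]
side 1.2 [[299.  232.8]] [[295.9 225.2]]
side 1.8 [[291.6 232.4]] [[295.9 225.2]]
```

View pics/dial1.png

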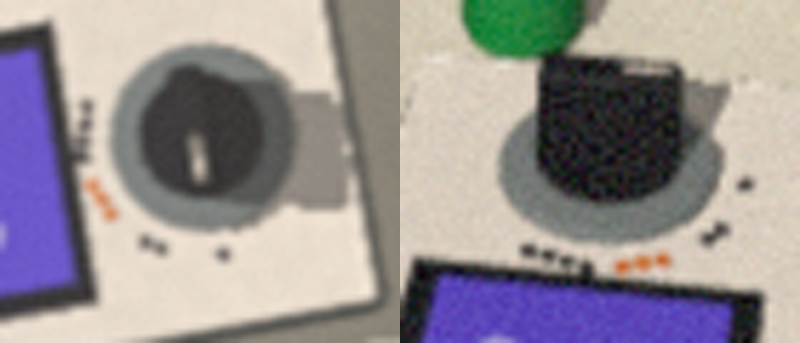

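The dial sits at 0: the white line runs from (254, 239) to (256, 247) in the top view, and the predicted tip was (255, 247). The dial centre agrees as well.

```bash
cat > go.py <<'E'
import sys
from plant import ctrl
from h import *
o=ctrl.get_obs(); Rt=R.from_euler("xyz",o["orientation"],degrees=True)
x,y,z,yaw=map(float,sys.argv[1:5])
d=np.array([x,y,z])-o["tool_pos"]
Rg=R.from_euler("xyz",[-90,0,yaw],degrees=True)
print("t",o["clock"],"pos",o["tool_pos"].round(4),"ori",o["orientation"].round(2),"J",o["joint_pos"].round(1))
print("shift cm",(Rt.inv().apply(d)*100).round(2),"in goal axes",(Rg.inv().apply(d)*100).round(2),"rotvec",(Rt.inv()*Rg).as_rotvec(degrees=True).round(2),"F",o["force"].round(1),"open",round(o["opening"],4))
E
python3 go.py 0.5926 0.0596 0.19 188.7
```

```text
t 1.7 pos [0.1754 0.6518 0.1942] ori [-90.    -0.   164.95] J [ 91.5  20.5   0.7  -0.  -70.1 -16.5]
shift cm [-55.67   0.42  46.35] in goal axes [-32.29   0.42  64.85] rotvec [ -0.   -23.75   0.  ] F [ 0.6  0.1 -0. ] open 0.0879
```

```bash
python3 -m pendant '[[[-2.32,0,1.93,0,0,0,1],[-2.32,0,1.93,0,0,0,1],[-2.32,0,1.93,0,0,0,1],[-2.32,0,1.93,0,0,0,1],[-2.32,0,1.93,0,0,0,1],[-2.32,0,1.93,0,0,0,1],[-2.32,0,1.93,0,0,0,1],[-2.32,0,1.93,0,0,0,1],[-2.32,0,1.93,0,0,0,1],[-2.32,0,1.93,0,0,0,1],[-2.32,0,1.93,0,0,0,1],[-2.32,0,1.93,0,0,0,1]]]'
python3 -m pendant '[[[-2.32,0,1.93,0,0,0,1],[-2.32,0,1.93,0,0,0,1],[-2.32,0,1.93,0,0,0,1],[-2.32,0,1.93,0,0,0,1],[-2.32,0,1.93,0,0,0,1],[-2.32,0,1.93,0,0,0,1],[-2.32,0,1.93,0,0,0,1],[-2.32,0,1.93,0,0,0,1],[-2.32,0,1.93,0,0,0,1],[-2.32,0,1.93,0,0,0,1],[-2.32,0,1.93,0,0,0,1],[-2.32,0,1.93,0,0,0,1]]]'
python3 -m pendant '[[[0,0,0,0,-5.94,0,1],[0,0,0,0,-5.94,0,1],[0,0,0,0,-5.94,0,1],[0,0,0,0,-5.94,0,1],[0,0,0,0,0,0,1],[0,0,0,0,0,0,1]]]'
python3 go.py 0.5926 0.0596 0.0685 188.7
```

```text
clock: 2.7
tool_pos: [0.3846, 0.3546, 0.1946]
orientation: [-90.0, 0.0, 165.0]
force: [0.6, 0.0, 0.6]
opening: 0.0876
clock: 3.7
tool_pos: [0.5935, 0.0585, 0.1945]
orientation: [-90.0, 0.0, 164.9]
force: [0.9, 0.7, -1.0]
opening: 0.0877
clock: 4.2
tool_pos: [0.5928, 0.0598, 0.1943]
orientation: [-90.0, 0.0, -171.5]
force: [-0.4, 0.7, 0.9]
opening: 0.0878
t 4.2 pos [0.5928 0.0598 0.1943] ori [-9.0000e+01  1.0000e-02 -1.7148e+02] J [ 24.5  13.1  -9.7   0.  -67.1  74. ]
shift cm [ 0.02 12.58  0.02] in goal axes [ 0.02 12.58  0.02] rotvec [ 0.   -0.18 -0.01] F [-0.4  0.7  0.9] open 0.0878
```

```bash
python3 -m pendant '[[[0,2,0,0,0,0,1],[0,2,0,0,0,0,1],[0,2,0,0,0,0,1],[0,2,0,0,0,0,1],[0,2,0,0,0,0,1],[0,1.58,0,0,0,0,1],[0,1,0,0,0,0,1],[0,0,0,0,0,0,1]]]'
python3 -m pendant '[[[0,0,0,0,0,0,0],[0,0,0,0,0,0,0],[0,0,0,0,0,0,0],[0,0,0,0,0,0,0],[0,0,0,0,0,0,0],[0,0,0,0,0,0,0],[0,0,0,0,0,0,0],[0,0,0,0,0,0,0]]]'
python3 go.py 0.5926 0.0596 0.0685 188.7
```

```text
clock: 4.87
tool_pos: [0.5913, 0.0595, 0.0663]
orientation: [-90.0, -0.2, -171.4]
force: [-1.0, -0.4, -0.0]
opening: 0.0879
clock: 5.53
tool_pos: [0.5927, 0.0599, 0.0686]
orientation: [-90.0, 0.0, -171.3]
force: [0.5, 0.1, -0.6]
opening: 0.0399
t 5.5333 pos [0.5927 0.0599 0.0686] ori [-9.000e+01  1.000e-02 -1.713e+02] J [ 24.5  19.4 -18.9   0.  -51.7  74.2]
shift cm [0.02 0.01 0.02] in goal axes [0.02 0.01 0.02] rotvec [ 0.   -0.   -0.01] F [ 0.5  0.1 -0.6] open 0.0399
```

```bash
python3 -m pendant '[[[0,0,0,0,0,0,0],[0,0,0,0,0,0,0],[0,0,0,0,0,0,0],[0,0,0,0,0,0,0],[0,0,0,0,0,0,0],[0,0,0,0,0,0,0],[0,0,0,0,0,0,0],[0,0,0,0,0,0,0]]]'
python3 go.py 0.5926 0.0596 0.0685 188.7
```

```text
clock: 6.2
tool_pos: [0.5927, 0.0598, 0.0685]
orientation: [-90.0, -0.0, -171.3]
force: [0.1, 0.3, -0.7]
opening: 0.0005
t 6.2 pos [0.5927 0.0598 0.0685] ori [ -90.    -0.  -171.3] J [ 24.5  19.4 -18.9   0.  -51.7  74.2]
shift cm [ 0.02 -0.    0.02] in goal axes [ 0.02 -0.    0.02] rotvec [-0.  0.  0.] F [ 0.1  0.3 -0.7] open 0.0005
```

The fingers shut to 0.5 mm, so they missed the 14 mm bar. I'll look before doing anything else.

Run:
```python
from plant import snapshot
from h import *
a=snapshot("top"); b=snapshot("side")
A=a["image"][170:300,190:350,::-1]; B=b["image"][150:300,210:370,::-1]
cv2.imwrite("pics/d2a.png",cv2.resize(A,(800,600)[:2] if 0 else (640,520),interpolation=cv2.INTER_CUBIC)); cv2.imwrite("pics/d2b.png",cv2.resize(B,(640,600),interpolation=cv2.INTER_CUBIC))
```

```text
(no output)
```

View pics/d2a.png

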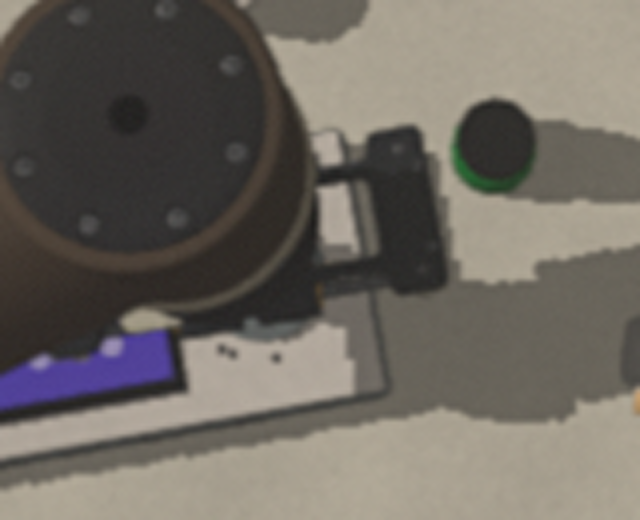

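View pics/d2b.png

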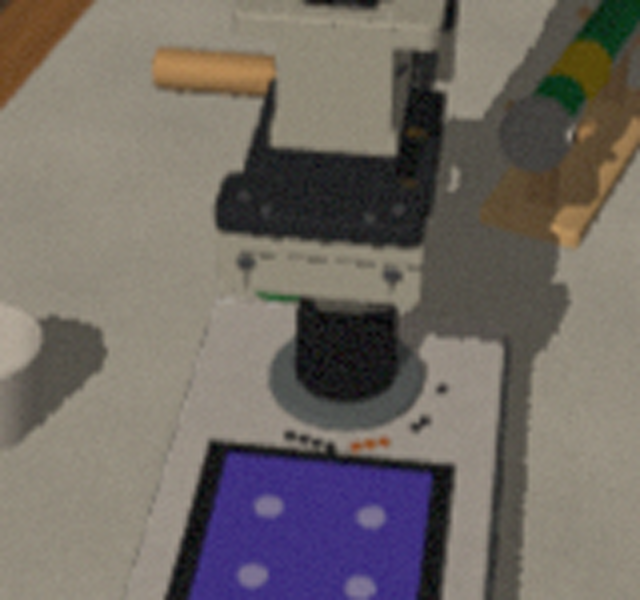

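The side view shows the bar face at (300–400, 305–400) with no finger in front of it. I'll project the TCP into the pictures to check.

Run:
```python
from plant import snapshot,ctrl
from h import *
b=snapshot("side"); o=ctrl.get_obs(); T=o["tool_pos"]; G=T+[0,0,.0188]
u=np.array([-np.sin(np.radians(8.7)),np.cos(np.radians(8.7)),0]); x=np.array([u[1],-u[0],0])
im=cv2.resize(b["image"][150:300,210:370,::-1],(640,600),interpolation=cv2.INTER_CUBIC)
im=cv2.convertScaleAbs(im,alpha=1.6,beta=20)
def dot(P,c):
    p=(proj(b,P)[0]-[210,150])*4; print(p.round(0)); cv2.circle(im,tuple(int(v) for v in p),4,c,-1)
dot(T,(0,0,255)); dot(G,(0,255,0))
D=np.array([.5926,.0596,0])
for s in (-1,1):
  for q in (-1,1):
    dot(D+x*s*.023+u*q*.007+[0,0,.094],(255,0,0))
dot(D+[0,0,.062],(255,255,0))
cv2.imwrite("pics/d3.png",im)
```

```text
[343. 345.]
[343. 313.]
[396. 296.]
[393. 315.]
[296. 287.]
[291. 306.]
[343. 356.]
```

View pics/d3.png

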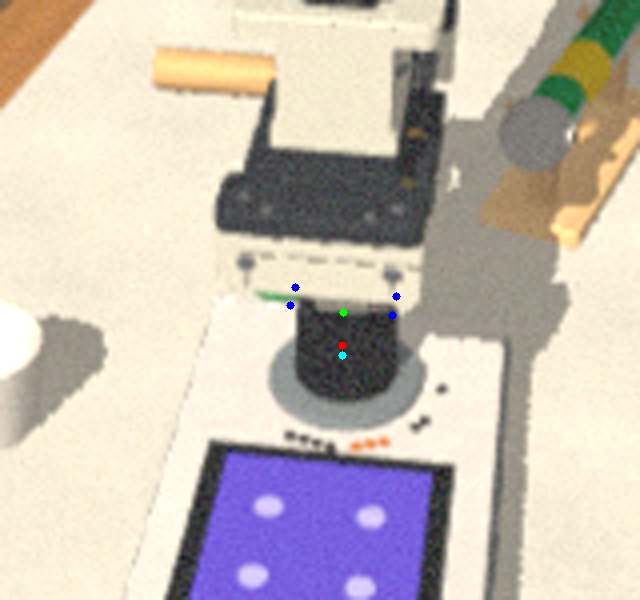

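```bash
python3 -m pendant '[[[0,0,0,0,0,0,1],[0,0,0,0,0,0,1],[0,0,0,0,0,0,1],[0,0,0,0,0,0,1],[0,0,0,0,0,0,1],[0,0,0,0,0,0,1],[0,0,0,0,0,0,1],[0,0,0,0,0,0,1]]]'
python3 - <<'E'
from plant import snapshot
from h import *
b=snapshot("side");a=snapshot("top")
f=lambda i:cv2.resize((255*(i/255.)**.5).astype(np.uint8),None,fx=4,fy=4,interpolation=cv2.INTER_CUBIC)
cv2.imwrite("pics/d4.png",f(b["image"][150:300,190:390,::-1]))
cv2.imwrite("pics/d4t.png",f(a["image"][150:300,150:350,::-1]))
E
```

```text
clock: 7.02
tool_pos: [0.5927, 0.0599, 0.0685]
orientation: [-90.0, -0.0, -171.3]
force: [0.7, 0.6, -0.0]
opening: 0.048
```

View pics/d4.png

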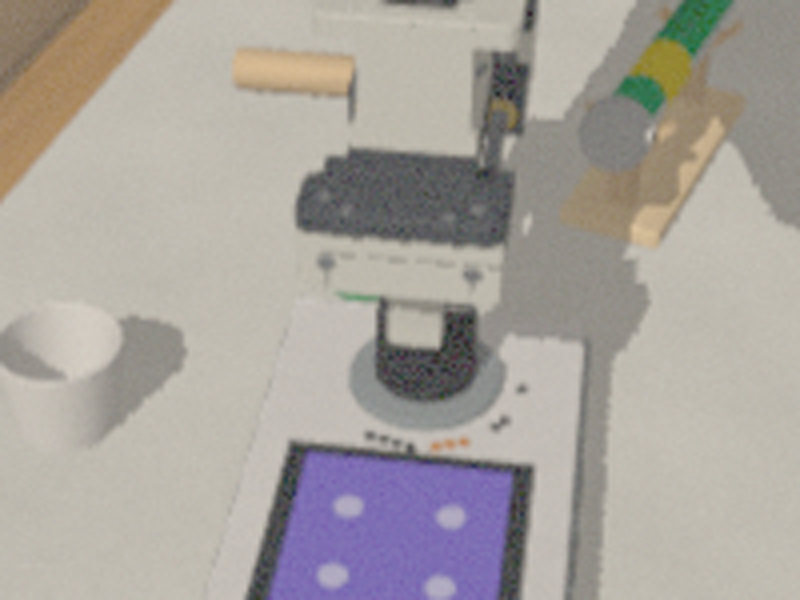

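View pics/d4t.png

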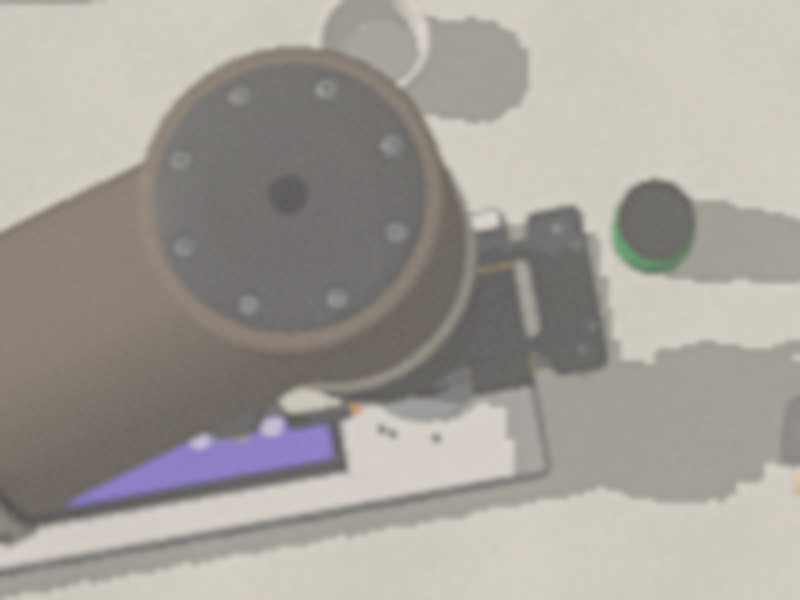

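Run:
```python
from plant import snapshot,ctrl
from h import *
b=snapshot("side"); o=ctrl.get_obs(); T=o["tool_pos"]
u=np.array([-np.sin(np.radians(8.7)),np.cos(np.radians(8.7)),0])
for dz in (0,.01,.02,.03,.04):
    print(dz,[((proj(b,T+u*k+[0,0,dz])[0]-[190,150])*4).round(0) for k in (0,.007,.024,.034)])
ys,xs=0,0
print(o["opening"])
```

```text
0 [array([423., 345.]), array([421., 355.]), array([416., 379.]), array([413., 393.])]
0.01 [array([423., 328.]), array([421., 338.]), array([416., 362.]), array([413., 376.])]
0.02 [array([423., 311.]), array([421., 320.]), array([416., 344.]), array([413., 359.])]
0.03 [array([423., 293.]), array([421., 303.]), array([417., 327.]), array([414., 341.])]
0.04 [array([424., 276.]), array([422., 285.]), array([417., 309.]), array([414., 323.])]
0.06016407029319095
```

Run:
```python
from plant import snapshot,ctrl
from h import *
b=snapshot("side"); o=ctrl.get_obs(); T=o["tool_pos"]
u=np.array([-np.sin(np.radians(8.7)),np.cos(np.radians(8.7)),0])
print(o["opening"],o["tool_pos"])
for uv in ((300,292),(503,305)):
    r=ray(b,[[uv[0]/4+190,uv[1]/4+150]])[0]
    for z in (.13,.14,.15,.16,.17,.18):
        P=b["eye"]+r*(z-b["eye"][2])/r[2]; d=P-T; print(uv,z,"x",(d@[u[1],-u[0],0]).round(4),"u",(d@u).round(4))
f=lambda i:cv2.resize((255*(i/255.)**.4).astype(np.uint8),None,fx=8,fy=8,interpolation=cv2.INTER_CUBIC)
cv2.imwrite("pics/d5.png",f(b["image"][205:270,250:345,::-1]))
```

```text
0.06432217763152102 [0.59272589 0.0598387  0.06844363]
(300, 292) 0.13 x 0.0467 u 0.0469
(300, 292) 0.14 x 0.0441 u 0.0596
(300, 292) 0.15 x 0.0414 u 0.0722
(300, 292) 0.16 x 0.0388 u 0.0849
(300, 292) 0.17 x 0.0362 u 0.0976
(300, 292) 0.18 x 0.0335 u 0.1102
(503, 305) 0.13 x -0.0383 u 0.0434
(503, 305) 0.14 x -0.0391 u 0.0561
(503, 305) 0.15 x -0.0398 u 0.0688
(503, 305) 0.16 x -0.0405 u 0.0816
(503, 305) 0.17 x -0.0412 u 0.0943
(503, 305) 0.18 x -0.0419 u 0.107
```

View pics/d5.png

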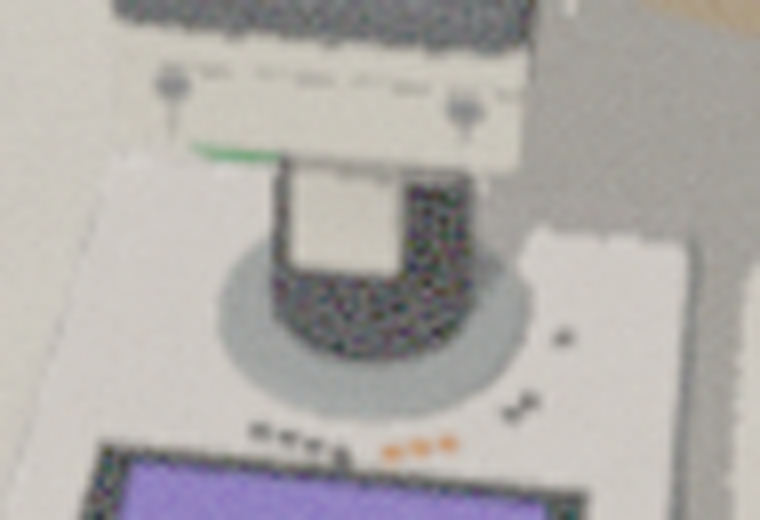

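Run:
```python
from plant import snapshot,ctrl
from h import *
a=snapshot("top"); o=ctrl.get_obs(); T=o["tool_pos"]
u=np.array([-np.sin(np.radians(8.7)),np.cos(np.radians(8.7)),0]);x=np.array([u[1],-u[0],0])
print(o["opening"],T,o["clock"])
for uv in ((580,208),(607,368),(528,215),(552,372)):
    for z in (.134,.17,.2):
        P=plane(a,[[uv[0]/4+150,uv[1]/4+150]],z)[0]; d=P-T; print(uv,z,"x",(d@x).round(4),"u",(d@u).round(4))
```

```text
0.06809697123546453 [0.59272027 0.05985624 0.06846323] 7.2667
(580, 208) 0.134 x 0.0495 u -0.0977
(580, 208) 0.17 x 0.0434 u -0.0967
(580, 208) 0.2 x 0.0383 u -0.0959
(607, 368) 0.134 x -0.0328 u -0.0959
(607, 368) 0.17 x -0.036 u -0.095
(607, 368) 0.2 x -0.0387 u -0.0942
(528, 215) 0.134 x 0.0509 u -0.0712
(528, 215) 0.17 x 0.0447 u -0.0712
(528, 215) 0.2 x 0.0396 u -0.0711
(552, 372) 0.134 x -0.0297 u -0.0685
(552, 372) 0.17 x -0.033 u -0.0686
(552, 372) 0.2 x -0.0358 u -0.0686
```

Both views agree. Horizontally the gripper is where it reports (far body end at −96 mm), but in the pictures it stands about 36 mm higher than the reported TCP. The fingers therefore shut above the bar. I'll open, go down in small steps watching the force, and measure again.

```bash
python3 -m pendant '[[[0,0.25,0,0,0,0,1],[0,0.25,0,0,0,0,1],[0,0.25,0,0,0,0,1],[0,0.25,0,0,0,0,1],[0,0,0,0,0,0,1],[0,0,0,0,0,0,1]]]'
python3 - <<'E'
from plant import snapshot,ctrl
from h import *
b=snapshot("side"); o=ctrl.get_obs(); print(o["opening"],o["tool_pos"],o["force"],o["clock"])
f=lambda i:cv2.resize((255*(i/255.)**.5).astype(np.uint8),None,fx=8,fy=8,interpolation=cv2.INTER_CUBIC)
cv2.imwrite("pics/d6.png",f(b["image"][205:270,250:345,::-1]))
E
```

```text
clock: 7.77
tool_pos: [0.5926, 0.0598, 0.0582]
orientation: [-90.0, -0.0, -171.3]
force: [0.9, -0.6, -0.5]
opening: 0.0877
0.08756710956965935 [0.59267341 0.05981114 0.05834126] [ 1.14329406 -0.24080934 -0.04390991] 7.8167
```

View pics/d6.png

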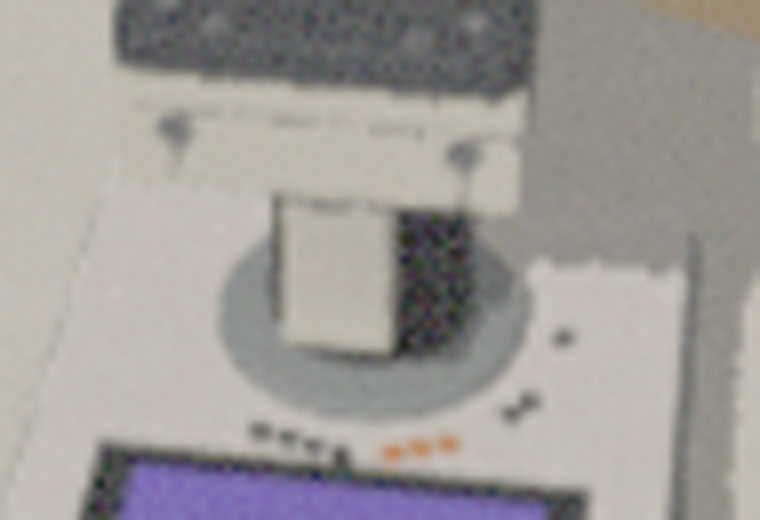

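Run:
```python
from plant import snapshot,ctrl
from h import *
b=snapshot("side"); T=ctrl.get_obs()["tool_pos"]
u=np.array([-np.sin(np.radians(8.7)),np.cos(np.radians(8.7)),0]);x=np.array([u[1],-u[0],0])
for w in (.0095,-.0095):
  for dz in (.02,.025,.03,.035,.04): print(w,dz,[((proj(b,T+x*w+u*k+[0,0,dz])[0]-[250,205])*8).round(0) for k in (.05,.065)])
```

```text
0.0095 0.02 [array([293., 356.]), array([283., 402.])]
0.0095 0.025 [array([293., 339.]), array([283., 385.])]
0.0095 0.03 [array([293., 321.]), array([283., 367.])]
0.0095 0.035 [array([293., 303.]), array([283., 349.])]
0.0095 0.04 [array([293., 285.]), array([283., 331.])]
-0.0095 0.02 [array([380., 365.]), array([371., 411.])]
-0.0095 0.025 [array([380., 347.]), array([372., 394.])]
-0.0095 0.03 [array([381., 329.]), array([372., 376.])]
-0.0095 0.035 [array([381., 312.]), array([372., 358.])]
-0.0095 0.04 [array([381., 294.]), array([373., 340.])]
```

```bash
python3 -m pendant '[[[0,0.4,0,0,0,0,1],[0,0.4,0,0,0,0,1],[0,0.4,0,0,0,0,1],[0,0.4,0,0,0,0,1],[0,0.4,0,0,0,0,1],[0,0.3,0,0,0,0,1],[0,0,0,0,0,0,1]]]'; python3 -m pendant '[[[0,0,0,0,0,0,0],[0,0,0,0,0,0,0],[0,0,0,0,0,0,0],[0,0,0,0,0,0,0],[0,0,0,0,0,0,0],[0,0,0,0,0,0,0],[0,0,0,0,0,0,0],[0,0,0,0,0,0,0],[0,0,0,0,0,0,0],[0,0,0,0,0,0,0],[0,0,0,0,0,0,0],[0,0,0,0,0,0,0]]]';  python3 -m pendant '[[[0,0,0,0,0,0,0],[0,0,0,0,0,0,0],[0,0,0,0,0,0,0],[0,0,0,0,0,0,0]]]'
```

```text
clock: 8.45
tool_pos: [0.5921, 0.0597, 0.0345]
orientation: [-90.0, -0.1, -171.3]
force: [-0.7, -0.3, 0.1]
opening: 0.0877
clock: 9.45
tool_pos: [0.5927, 0.0595, 0.0355]
orientation: [-90.0, -0.0, -171.3]
force: [3.3, -9.1, -1.6]
opening: 0.0137
clock: 9.78
tool_pos: [0.5927, 0.0595, 0.0355]
orientation: [-90.0, -0.0, -171.3]
force: [2.2, -4.3, -0.3]
opening: 0.0143
```

The bar is gripped, with the opening at 14 mm. Now I'll turn it 68.75° clockwise.

```bash
python3 -m pendant '[[[0,0,0,0,3.5,0,0],[0,0,0,0,3.5,0,0],[0,0,0,0,3.5,0,0],[0,0,0,0,3.5,0,0],[0,0,0,0,3.5,0,0],[0,0,0,0,3.5,0,0],[0,0,0,0,3.5,0,0],[0,0,0,0,3.5,0,0],[0,0,0,0,3.5,0,0],[0,0,0,0,3.5,0,0]]]'; python3 -m pendant '[[[0,0,0,0,3.5,0,0],[0,0,0,0,3.5,0,0],[0,0,0,0,3.5,0,0],[0,0,0,0,3.5,0,0],[0,0,0,0,3.5,0,0],[0,0,0,0,3.5,0,0],[0,0,0,0,3.5,0,0],[0,0,0,0,3.5,0,0],[0,0,0,0,3.5,0,0],[0,0,0,0,2.2,0,0],[0,0,0,0,0,0,0],[0,0,0,0,0,0,0]]]';  python3 go.py 0.5926 0.0596 0.0335 119.95
```

```text
clock: 10.62
tool_pos: [0.5927, 0.0591, 0.0355]
orientation: [-89.9, 0.0, 153.5]
force: [1.1, -6.8, 0.6]
opening: 0.0142
clock: 11.62
tool_pos: [0.5924, 0.0588, 0.0355]
orientation: [-89.9, 0.0, 120.0]
force: [1.1, -7.1, 0.1]
opening: 0.0138
t 11.6167 pos [0.5924 0.0588 0.0355] ori [-8.9930e+01  4.0000e-02  1.1998e+02] J [ 24.5  21.6 -20.8   0.1 -47.7   5.4]
shift cm [ 0.06  0.2  -0.06] in goal axes [ 0.06  0.2  -0.06] rotvec [-0.07  0.03 -0.04] F [ 1.1 -7.1  0.1] open 0.0138
```

```bash
python3 -m pendant '[[[0,0,0,0,0,0,1],[0,0,0,0,0,0,1],[0,0,0,0,0,0,1],[0,0,0,0,0,0,1],[0,0,0,0,0,0,1],[0,0,0,0,0,0,1],[0,0,0,0,0,0,1],[0,0,0,0,0,0,1],[0,0,0,0,0,0,1],[0,-1,0,0,0,0,1],[0,-2,0,0,0,0,1],[0,-2,0,0,0,0,1]]]'; python3 -m pendant '[[[0,-2.5,0,0,0,0,1],[0,-2.5,0,0,0,0,1],[0,-2.5,0,0,0,0,1],[0,-1,0,0,0,0,1],[0,0,0,0,0,0,1]]]';  python3 go.py 0.5323 -0.209 0.165 80.9
python3 - <<'E'
from plant import snapshot
from h import *
b=snapshot("side");a=snapshot("top")
f=lambda i:cv2.resize((255*(i/255.)**.5).astype(np.uint8),None,fx=4,fy=4,interpolation=cv2.INTER_CUBIC)
cv2.imwrite("pics/e1.png",f(b["image"][130:280,190:390,::-1]))
E
```

```text
clock: 12.62
tool_pos: [0.5922, 0.0596, 0.0861]
orientation: [-89.9, -0.0, 120.0]
force: [0.7, -0.2, 0.3]
opening: 0.0857
clock: 13.03
tool_pos: [0.5945, 0.0603, 0.1745]
orientation: [-90.3, 0.1, 120.0]
force: [0.8, 0.0, 0.6]
opening: 0.0874
t 13.0333 pos [0.5945 0.0603 0.1745] ori [-9.0340e+01  8.0000e-02  1.2002e+02] J [ 24.5  13.9 -11.4   0.  -64.3   5.5]
shift cm [-20.2    0.87  18.86] in goal axes [-27.57   0.95   1.88] rotvec [ 0.35 39.12  0.04] F [0.8 0.  0.6] open 0.0874
```

View pics/e1.png

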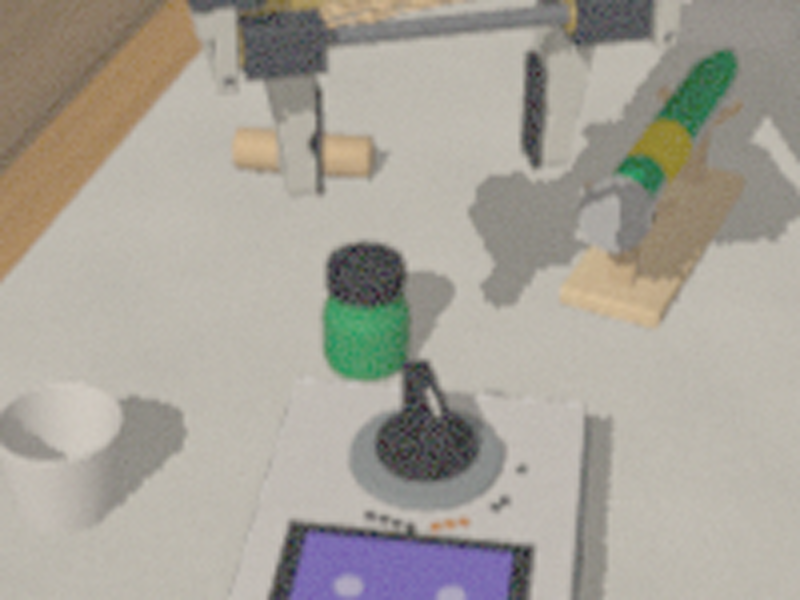

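The bar now points at the orange dots: the white line tip is at (300, 234) and I predicted (299, 233). Both fingertips are visible, so I can measure the tool height offset cleanly.

Run:
```python
from plant import snapshot,ctrl
from h import *
b=snapshot("side"); o=ctrl.get_obs(); T=o["tool_pos"]; print(T,o["clock"])
Rt=R.from_euler("xyz",o["orientation"],degrees=True).as_matrix()
for dz in (.0,.02,.03,.04): print(dz,[((proj(b,T+Rt[:,2]*k+Rt[:,0]*w+[0,0,dz])[0]-[190,130])*4).round(0).tolist() for k in (-.065,-.044,.044,.065) for w in (-.0125,.0125)])
```

```text
[0.59208101 0.05974389 0.16990601] 13.1833
0.0 [[272.0, 244.0], [282.0, 277.0], [320.0, 238.0], [332.0, 270.0], [518.0, 213.0], [535.0, 244.0], [564.0, 207.0], [582.0, 237.0]]
0.02 [[270.0, 204.0], [280.0, 236.0], [319.0, 198.0], [331.0, 230.0], [520.0, 173.0], [537.0, 204.0], [567.0, 168.0], [585.0, 198.0]]
0.03 [[269.0, 184.0], [279.0, 215.0], [319.0, 178.0], [331.0, 209.0], [521.0, 153.0], [539.0, 183.0], [568.0, 148.0], [587.0, 177.0]]
0.04 [[268.0, 163.0], [279.0, 194.0], [318.0, 157.0], [330.0, 188.0], [522.0, 133.0], [540.0, 162.0], [570.0, 127.0], [589.0, 156.0]]
```

```bash
python3 go.py 0.5323 -0.209 0.17 80.9
```

```text
t 13.1833 pos [0.5921 0.0597 0.1699] ori [-8.9960e+01 -3.0000e-02  1.1999e+02] J [ 24.5  14.1 -11.7  -0.  -64.2   5.5]
shift cm [-2.029e+01 -1.000e-02  1.861e+01] in goal axes [-2.748e+01 -1.000e-02  1.650e+00] rotvec [-5.000e-02  3.909e+01  1.000e-02] F [ 0.4  0.3 -0.3] open 0.0877
```

```bash
python3 -m pendant '[[[-2.03,0,1.86,0,0,0,1],[-2.03,0,1.86,0,0,0,1],[-2.03,0,1.86,0,0,0,1],[-2.03,0,1.86,0,0,0,1],[-2.03,0,1.86,0,0,0,1],[-2.03,0,1.86,0,0,0,1],[-2.03,0,1.86,0,0,0,1],[-2.03,0,1.86,0,0,0,1],[-2.03,0,1.86,0,0,0,1],[-2.02,0,1.87,0,0,0,1],[0,0,0,0,0,0,1]]]'; python3 -m pendant '[[[0,0,0,0,5.6,0,1],[0,0,0,0,5.6,0,1],[0,0,0,0,5.6,0,1],[0,0,0,0,5.6,0,1],[0,0,0,0,5.6,0,1],[0,0,0,0,5.6,0,1],[0,0,0,0,5.5,0,1],[0,0,0,0,0,0,1],[0,0,0,0,0,0,1]]]';  python3 go.py 0.5323 -0.209 0.016 80.9
python3 - <<'E'
from plant import snapshot
from h import *
b=snapshot("side");a=snapshot("top")
f=lambda i:cv2.resize((255*(i/255.)**.5).astype(np.uint8),None,fx=4,fy=4,interpolation=cv2.INTER_CUBIC)
cv2.imwrite("pics/f1.png",f(b["image"][70:220,270:470,::-1]))
cv2.imwrite("pics/f1t.png",f(a["image"][180:330,300:500,::-1]))
E
```

```text
clock: 14.1
tool_pos: [0.5309, -0.2122, 0.1688]
orientation: [-89.8, -0.1, 119.8]
force: [0.4, 1.8, 0.5]
opening: 0.0877
clock: 14.85
tool_pos: [0.5325, -0.2087, 0.1694]
orientation: [-89.9, 0.0, 81.1]
force: [0.7, -0.5, -0.7]
opening: 0.0878
t 14.85 pos [ 0.5325 -0.2087  0.1694] ori [-89.89   0.    81.07] J [ -1.8  12.  -14.6  -0.  -63.5  -7.1]
shift cm [-0.03 15.34 -0.02] in goal axes [-3.000e-02  1.534e+01  1.000e-02] rotvec [-0.11  0.17 -0.  ] F [ 0.7 -0.5 -0.7] open 0.0878
```

View pics/f1.png

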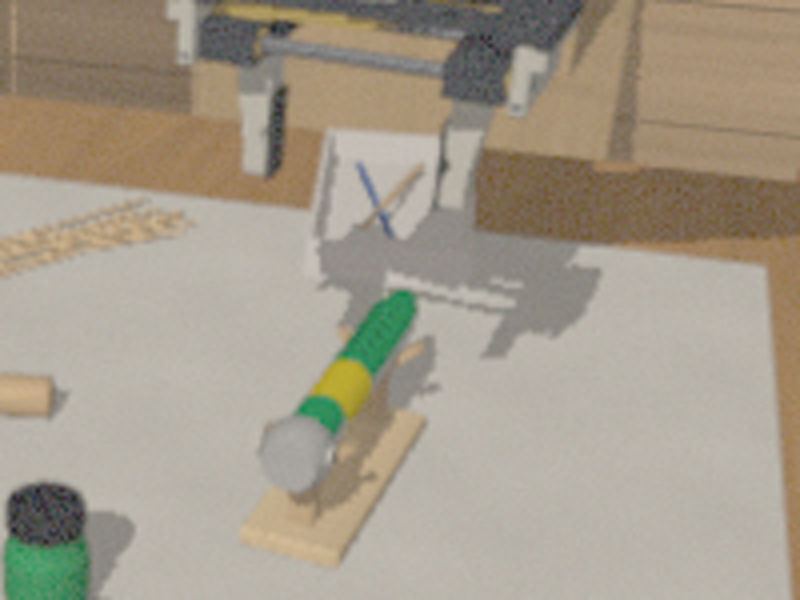

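View pics/f1t.png

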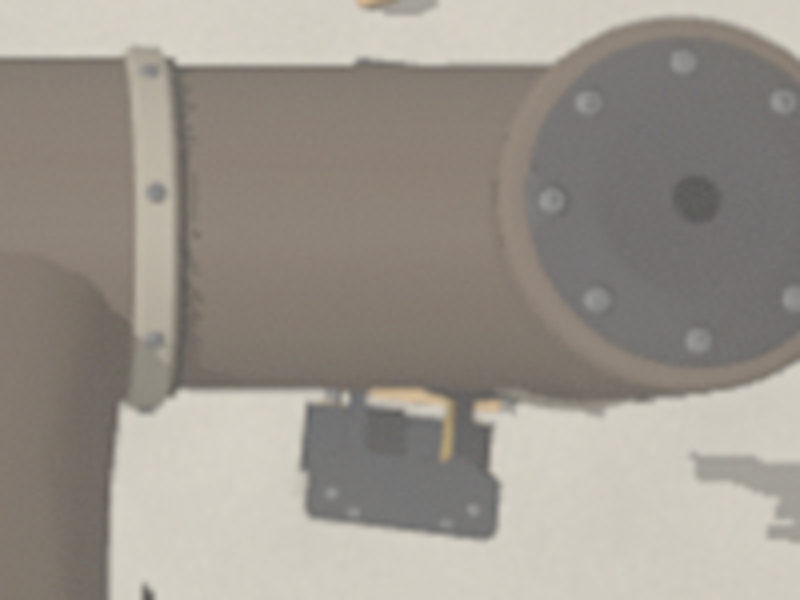

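The side view shows the gripper above the lure, with the band at zoom (343, 390), which is pixel (356, 167). I'll check that the estimated lure pose reproduces both views.

Run:
```python
from plant import snapshot,ctrl
from h import *
b=snapshot("side"); im=cv2.resize(b["image"][70:220,270:470,::-1],None,fx=4,fy=4,interpolation=cv2.INTER_CUBIC)
t0=cv2.imread("pics/top0.png"); a=snapshot("top"); tt=cv2.resize(t0[220:300,330:470],None,fx=5,fy=5,interpolation=cv2.INTER_CUBIC)
P=np.array([.5323,-.209,.07]); th=np.radians(80.9); ax=np.array([np.cos(th),np.sin(th),0]); n=np.array([-ax[1],ax[0],0])
phi=np.linspace(0,2*np.pi,40)
for xx,r in ((-110,15),(-22,15),(22,15),(50,20),(78,20),(-145,3)):
    ring=P+ax*xx/1000+(np.cos(phi)[:,None]*n+np.sin(phi)[:,None]*[0,0,1])*r/1000
    cv2.polylines(im,[((proj(b,ring)-[270,70])*4).astype(int)],True,(0,0,255),1)
    cv2.polylines(tt,[((proj(a,ring)-[330,220])*5).astype(int)],True,(0,0,255),1)
o=np.zeros((400,700+0,3),np.uint8)
cv2.imwrite("pics/f2.png",im[200:600,150:550]); cv2.imwrite("pics/f2t.png",tt)
```

```text
(no output)
```

View pics/f2.png

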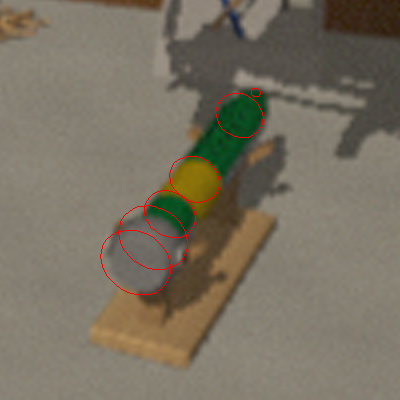

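View pics/f2t.png

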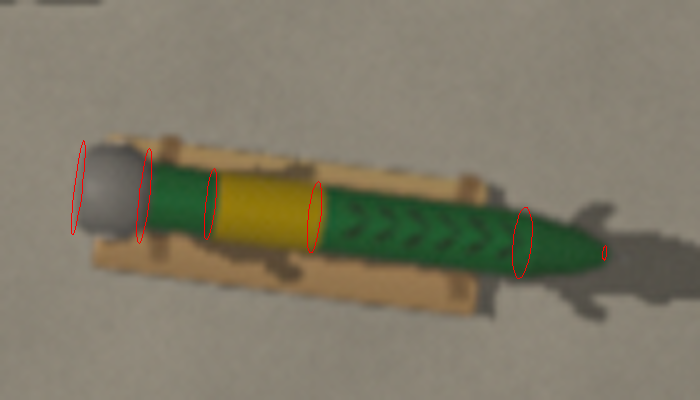

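```bash
python3 -m pendant '[[[-0.23,2,0,0,0,0,1],[0,2,0,0,0,0,1],[0,2,0,0,0,0,1],[0,2,0,0,0,0,1],[0,2,0,0,0,0,1],[0,0,0,0,0,0,1]]]'; python3 -m pendant '[[[0,1,0,0,0,0,1],[0,1,0,0,0,0,1],[0,1,0,0,0,0,1],[0,1,0,0,0,0,1],[0,0.7,0,0,0,0,1],[0,0.6,0,0,0,0,1],[0,0,0,0,0,0,1],[0,0,0,0,0,0,1]]]';  python3 go.py 0.532 -0.211 0.016 80.9
python3 - <<'E'
from plant import snapshot
from h import *
b=snapshot("side")
f=lambda i:cv2.resize((255*(i/255.)**.5).astype(np.uint8),None,fx=4,fy=4,interpolation=cv2.INTER_CUBIC)
cv2.imwrite("pics/f3.png",f(b["image"][70:220,270:470,::-1]))
E
```

```text
clock: 15.55
tool_pos: [0.5299, -0.2107, 0.0666]
orientation: [-89.6, -0.0, 80.9]
force: [0.1, 0.2, -1.0]
opening: 0.0877
clock: 16.22
tool_pos: [0.5325, -0.2112, 0.0172]
orientation: [-90.0, 0.0, 80.9]
force: [-0.5, -0.2, -0.2]
opening: 0.0879
t 16.2167 pos [ 0.5325 -0.2112  0.0172] ori [-8.997e+01  1.000e-02  8.091e+01] J [ -2.1  21.1 -24.7   0.  -44.2  -7. ]
shift cm [0.01 0.12 0.06] in goal axes [0.01 0.12 0.06] rotvec [-0.03  0.01 -0.01] F [-0.5 -0.2 -0.2] open 0.0879
```

View pics/f3.png

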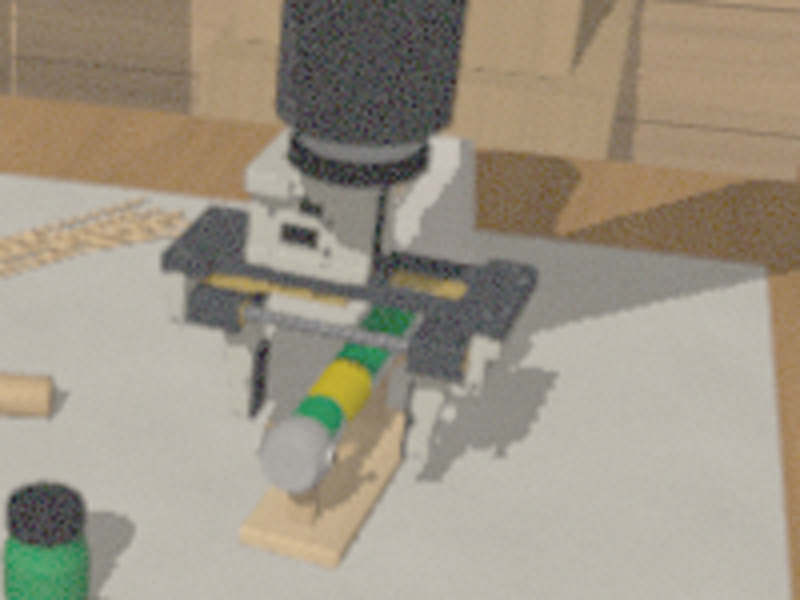

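The fingers straddle the yellow band, with tips at zoom (255, 410) and (420, 470) and the band at (343, 390). Closing now.

```bash
python3 -m pendant '[[[0,0,0,0,0,0,0],[0,0,0,0,0,0,0],[0,0,0,0,0,0,0],[0,0,0,0,0,0,0],[0,0,0,0,0,0,0],[0,0,0,0,0,0,0],[0,0,0,0,0,0,0],[0,0,0,0,0,0,0],[0,0,0,0,0,0,0],[0,0,0,0,0,0,0],[0,0,0,0,0,0,0],[0,0,0,0,0,0,0]]]';  python3 -m pendant '[[[0,0,0,0,0,0,0],[0,-0.3,0,0,0,0,0],[0,-0.5,0,0,0,0,0],[0,-0.7,0,0,0,0,0],[0,0,0,0,0,0,0],[0,0,0,0,0,0,0]]]'; python3 go.py 0.532 -0.211 0.016 80.9
python3 - <<'E'
from plant import snapshot
from h import *
b=snapshot("side")
f=lambda i:cv2.resize((255*(i/255.)**.5).astype(np.uint8),None,fx=4,fy=4,interpolation=cv2.INTER_CUBIC)
cv2.imwrite("pics/f4.png",f(b["image"][70:220,270:470,::-1]))
E
```

```text
clock: 17.27
tool_pos: [0.532, -0.2111, 0.0174]
orientation: [-89.9, -0.0, 80.9]
force: [-1.6, 1.6, 2.4]
opening: 0.029
clock: 17.77
tool_pos: [0.5334, -0.2112, 0.0332]
orientation: [-90.1, -0.0, 80.9]
force: [-0.4, -0.2, -2.7]
opening: 0.0294
t 17.7667 pos [ 0.5334 -0.2112  0.0332] ori [-9.010e+01 -1.000e-02  8.091e+01] J [ -2.1  19.9 -23.8   0.  -46.1  -7. ]
shift cm [-0.    1.72  0.14] in goal axes [-0.    1.72  0.14] rotvec [0.1  0.01 0.01] F [-0.4 -0.2 -2.7] open 0.0294
```

View pics/f4.png

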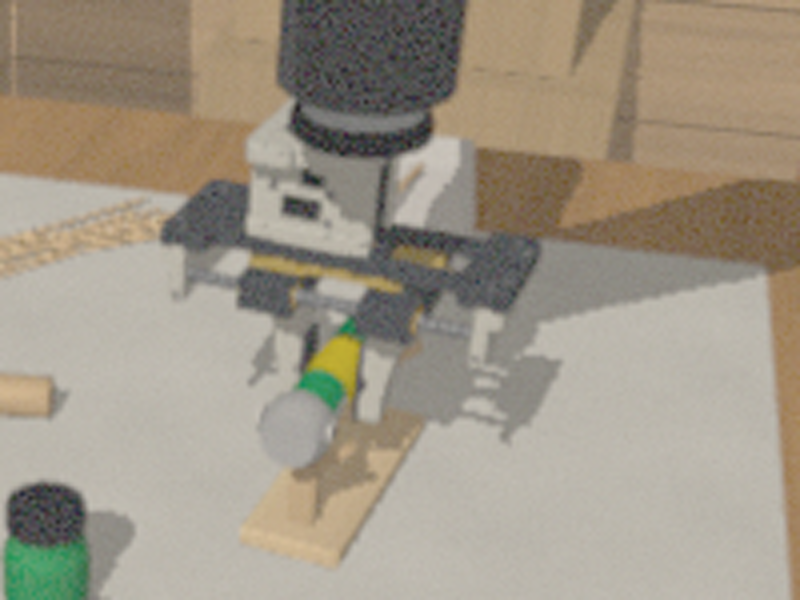

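The lure has lifted by the band: the head moved up to (297, 427) and the load reads 2.7 N. Lifting higher.

```bash
python3 -m pendant '[[[0,-0.5,0,0,0,0,0],[0,-1,0,0,0,0,0],[0,-1.5,0,0,0,0,0],[0,-2,0,0,0,0,0],[0,-2,0,0,0,0,0],[0,-2,0,0,0,0,0],[0,-2,0,0,0,0,0],[0,-1.5,0,0,0,0,0],[0,-1,0,0,0,0,0],[0,-0.5,0,0,0,0,0],[0,0,0,0,0,0,0],[0,0,0,0,0,0,0]]]'; python3 go.py 0.5594 0.2776 0.172 98.7
python3 - <<'E'
from plant import snapshot
from h import *
b=snapshot("side")
f=lambda i:cv2.resize((255*(i/255.)**.5).astype(np.uint8),None,fx=3,fy=3,interpolation=cv2.INTER_CUBIC)
cv2.imwrite("pics/f5.png",f(b["image"][0:200,250:500,::-1]))
E
```

```text
clock: 18.82
tool_pos: [0.5323, -0.211, 0.172]
orientation: [-90.0, -0.0, 80.9]
force: [1.2, 0.3, -3.8]
opening: 0.0295
t 18.8167 pos [ 0.5323 -0.211   0.172 ] ori [-8.997e+01 -2.000e-02  8.089e+01] J [ -2.1  11.9 -14.4  -0.  -63.8  -7. ]
shift cm [4.867e+01 1.000e-02 5.050e+00] in goal axes [ 47.89  -0.   -10.07] rotvec [ -0.03 -17.81   0.02] F [ 1.2  0.3 -3.8] open 0.0295
```

View pics/f5.png

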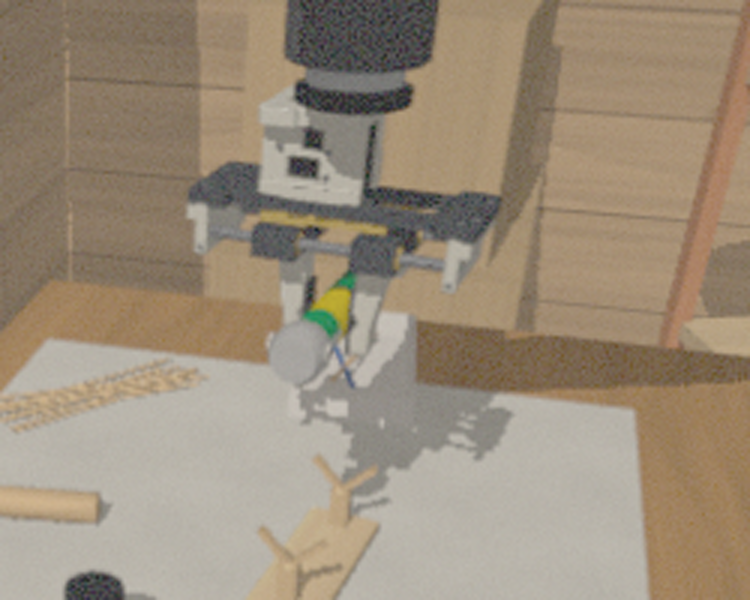

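The rest's V notches are now empty and the lure is in the gripper with its head at (300, 350). Carrying it to the lamp with gentle ramps.

```bash
python3 -m pendant '[[[0.5,0,0.05,0,0,0,0],[1,0,0.1,0,0,0,0],[1.5,0,0.16,0,0,0,0],[2,0,0.21,0,0,0,0],[2.4,0,0.25,0,0,0,0],[2.4,0,0.25,0,0,0,0],[2.4,0,0.25,0,0,0,0],[2.4,0,0.25,0,0,0,0],[2.4,0,0.25,0,0,0,0],[2.4,0,0.25,0,0,0,0],[2.4,0,0.25,0,0,0,0],[2.4,0,0.25,0,0,0,0]]]'; python3 -m pendant '[[[2.4,0,0.25,0,0,0,0],[2.4,0,0.25,0,0,0,0],[2.4,0,0.25,0,0,0,0],[2.4,0,0.25,0,0,0,0],[2.4,0,0.25,0,0,0,0],[2.4,0,0.25,0,0,0,0],[2.4,0,0.25,0,0,0,0],[2.4,0,0.25,0,0,0,0],[2,0,0.21,0,0,0,0],[1.5,0,0.16,0,0,0,0],[1,0,0.1,0,0,0,0],[0.77,0,0.08,0,0,0,0]]]'; python3 -m pendant '[[[0,0,0,0,0,0,0],[0,0,0,0,-1.8,0,0],[0,0,0,0,-3,0,0],[0,0,0,0,-4,0,0],[0,0,0,0,-4,0,0],[0,0,0,0,-3,0,0],[0,0,0,0,-2,0,0],[0,0,0,0,0,0,0],[0,0,0,0,0,0,0],[0,0,0,0,0,0,0]]]'; python3 go.py 0.5594 0.2776 0.08 98.7
python3 - <<'E'
from plant import snapshot
from h import *
b=snapshot("side");a=snapshot("top")
f=lambda i:(255*(i/255.)**.5).astype(np.uint8)
cv2.imwrite("pics/g1.png",f(b["image"][:,:,::-1])); cv2.imwrite("pics/g1t.png",f(a["image"][:,:,::-1]))
E
```

```text
clock: 19.87
tool_pos: [0.5454, 0.0336, 0.172]
orientation: [-90.0, 0.0, 80.9]
force: [0.1, 0.6, -2.9]
opening: 0.0292
clock: 20.87
tool_pos: [0.5591, 0.2785, 0.1719]
orientation: [-90.0, 0.0, 81.0]
force: [0.1, 0.3, -3.1]
opening: 0.0291
clock: 21.7
tool_pos: [0.5596, 0.2768, 0.1726]
orientation: [-90.0, -0.0, 98.6]
force: [0.7, -0.1, -2.7]
opening: 0.0292
t 21.7 pos [0.5596 0.2768 0.1726] ori [-90.   -0.   98.6] J [ 44.2  16.6  -7.9   0.  -65.5 -35.6]
shift cm [0.08 9.26 0.01] in goal axes [0.08 9.26 0.01] rotvec [ 0.  -0.1  0. ] F [ 0.7 -0.1 -2.7] open 0.0292
```

View pics/g1.png

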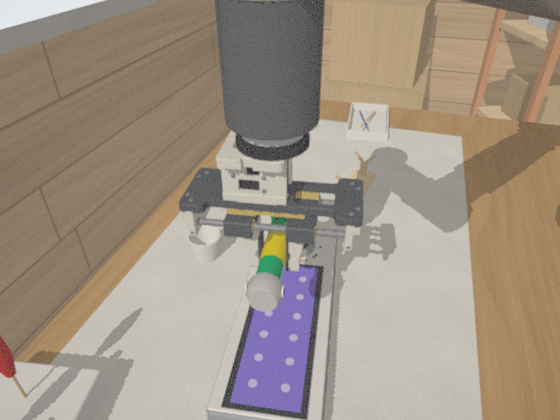

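View pics/g1t.png

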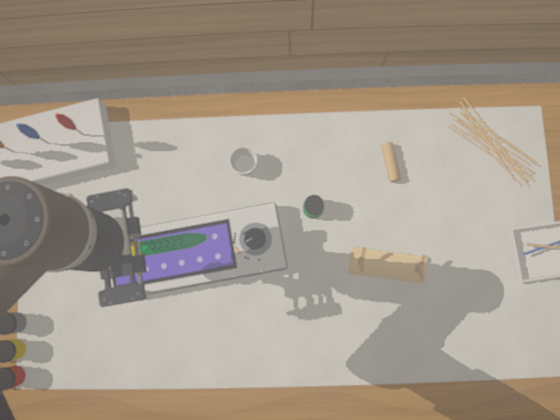

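The lure is over the glass and in line with it. In the top view the tail ends near (205, 240), the dial points at orange, and the other items haven't moved. Lowering gently.

```bash
python3 -m pendant '[[[0.08,0.4,0,0,0,0,0],[0,0.8,0,0,0,0,0],[0,1,0,0,0,0,0],[0,1,0,0,0,0,0],[0,1,0,0,0,0,0],[0,1,0,0,0,0,0],[0,0.8,0,0,0,0,0],[0,0.4,0,0,0,0,0],[0,0,0,0,0,0,0],[0,0,0,0,0,0,0]]]'
python3 - <<'E'
from plant import snapshot,ctrl
from h import *
b=snapshot("side");a=snapshot("top");o=ctrl.get_obs();T=o["tool_pos"];print(T,o["orientation"])
f=lambda i:(255*(i/255.)**.5).astype(np.uint8)
B=cv2.resize(f(b["image"][170:420,170:370,::-1]),None,fx=2.4,fy=2.4,interpolation=cv2.INTER_CUBIC)
A=cv2.resize(f(a["image"][180:320,80:300,::-1]),None,fx=3.6,fy=3.6,interpolation=cv2.INTER_CUBIC)
th=np.radians(98.7); ax=np.array([np.cos(th),np.sin(th),0]); n=np.array([-ax[1],ax[0],0]); phi=np.linspace(0,2*np.pi,40)
P=T+[0,0,.0188+.036]; print(P)
for xx,r in ((-110,15),(-22,15),(22,15),(50,20),(78,20),(-145,3)):
    ring=P+ax*xx/1000+(np.cos(phi)[:,None]*n+np.sin(phi)[:,None]*[0,0,1])*r/1000
    cv2.polylines(B,[((proj(b,ring)-[170,170])*2.4).astype(int)],True,(0,0,255),1)
    cv2.polylines(A,[((proj(a,ring)-[80,180])*3.6).astype(int)],True,(0,0,255),1)
cv2.imwrite("pics/g2.png",B);cv2.imwrite("pics/g2t.png",A)
E
```

```text
clock: 22.63
tool_pos: [0.5596, 0.2782, 0.1084]
orientation: [-90.0, 0.0, 98.7]
force: [-0.5, 1.0, -2.3]
opening: 0.0297
[0.55988223 0.27848771 0.10910563] [-9.00592297e+01 -2.40021625e-02  9.87106575e+01]
[0.55988223 0.27848771 0.16390563]
```

View pics/g2.png

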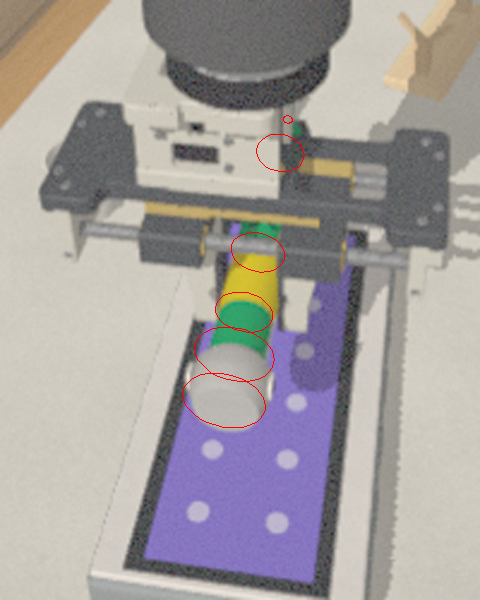

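View pics/g2t.png

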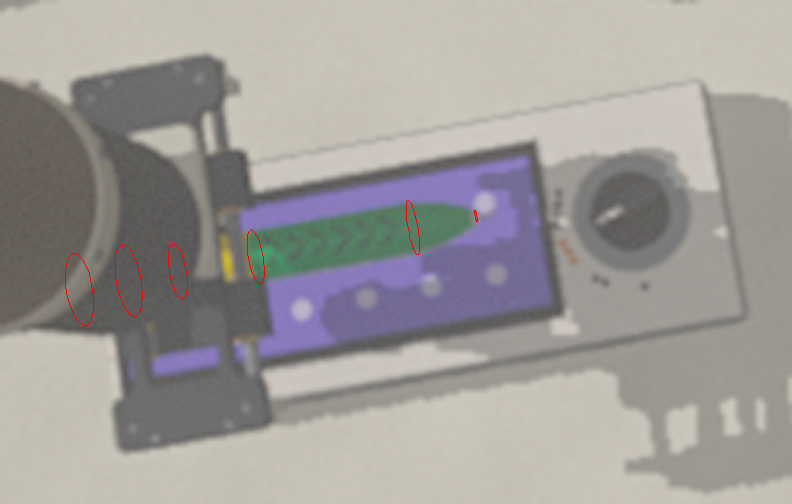

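The rendered model (lure at true height 0.164, level) matches both views within a few pixels. Lowering another 2.8 cm, to about 85 mm above the glass.

```bash
python3 -m pendant '[[[0,0.3,0,0,0,0,0],[0,0.6,0,0,0,0,0],[0,0.7,0,0,0,0,0],[0,0.6,0,0,0,0,0],[0,0.4,0,0,0,0,0],[0,0.2,0,0,0,0,0],[0,0,0,0,0,0,0],[0,0,0,0,0,0,0],[0,0,0,0,0,0,0],[0,0,0,0,0,0,0],[0,0,0,0,0,0,0],[0,0,0,0,0,0,0]]]'
python3 - <<'E'
from plant import snapshot,ctrl,silhouettes
from h import *
b=snapshot("side");a=snapshot("top");o=ctrl.get_obs();T=o["tool_pos"];print(T,o["orientation"],o["clock"],o["qvel"].round(2),o["opening"])
f=lambda i:(255*(i/255.)**.5).astype(np.uint8)
B=cv2.resize(f(b["image"][170:420,170:370,::-1]),None,fx=2.4,fy=2.4,interpolation=cv2.INTER_CUBIC)
A=cv2.resize(f(a["image"][180:320,80:300,::-1]),None,fx=3.6,fy=3.6,interpolation=cv2.INTER_CUBIC)
th=np.radians(98.7); ax=np.array([np.cos(th),np.sin(th),0]); n=np.array([-ax[1],ax[0],0]); phi=np.linspace(0,2*np.pi,40)
P=T+[0,0,.0188+.036]; print(P)
for xx,r in ((-110,15),(22,15),(78,20),(-145,3)):
    ring=P+ax*xx/1000+(np.cos(phi)[:,None]*n+np.sin(phi)[:,None]*[0,0,1])*r/1000
    cv2.polylines(B,[((proj(b,ring)-[170,170])*2.4).astype(int)],True,(0,0,255),1)
    cv2.polylines(A,[((proj(a,ring)-[80,180])*3.6).astype(int)],True,(0,0,255),1)
cv2.imwrite("pics/g3.png",B);cv2.imwrite("pics/g3t.png",A)
E
```

```text
clock: 23.73
tool_pos: [0.5595, 0.2783, 0.0807]
orientation: [-90.0, -0.0, 98.7]
force: [0.5, -0.3, -3.9]
opening: 0.0292
[0.55946388 0.27826055 0.08061621] [-9.00128746e+01 -7.35851217e-03  9.87048020e+01] 23.8333 [-0.06  0.01 -0.11  0.03  0.13  0.04] 0.029107833220875373
[0.55946388 0.27826055 0.13541621]
```

View pics/g3.png

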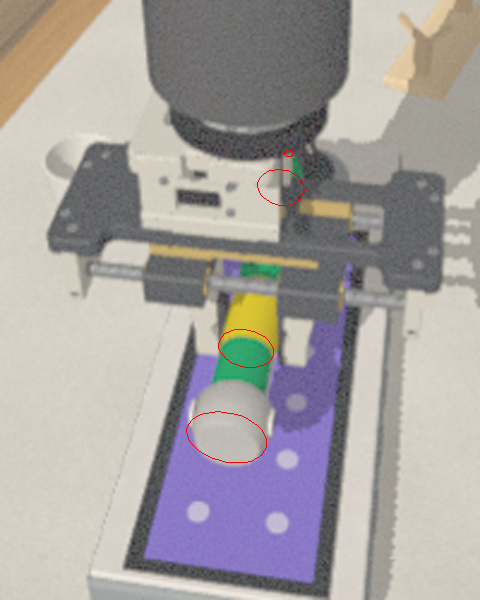

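View pics/g3t.png

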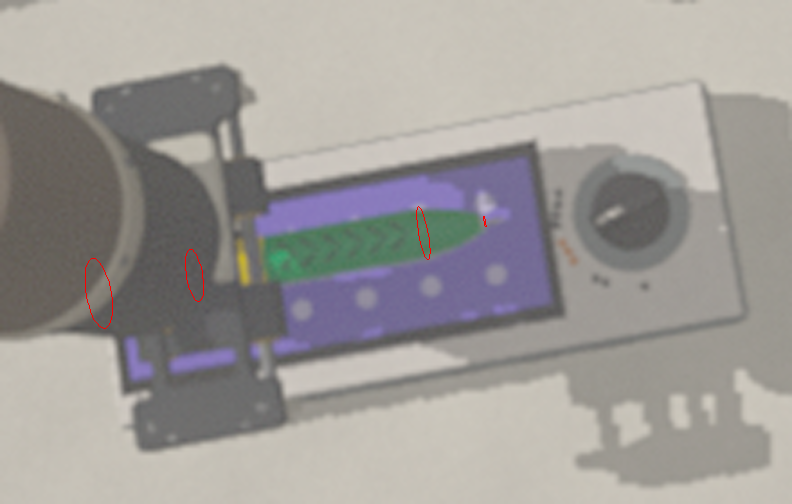

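The final pose fits both views. The head face is at (230, 440) in the side crop, the tail tip at (484, 222) in the top crop, and the dial points at the orange mark. Handing in.

```bash
python3 -c "
from plant import ctrl
print(ctrl.close_job()); o=ctrl.get_obs(); print(o['clock'],o['tool_pos'],o['opening'])"
```

```text
the job is handed in; nothing more can be done
None
the job is handed in; nothing more can be done
```

I turned the dial to the orange three-dot mark, picked the lure up by its yellow band and carried it to the lamp. I handed the job in at about 23.8 s while still holding it there. No verdict was reported.

**Last checks:**
- **Lure position:** its axis is about 85 mm above the glass. From the measured positions, its middle is within about 1 mm of the glass centre seen from above.
- **Lure attitude:** it is level and in line with the glass, metal head away from the dial. A drawn outline of the lure at that pose matched both camera views to within a few pixels.
- **Grip:** the opening was steady at 29 mm and the arm was at rest.
- **Dial:** in the last top view its white line still points at the orange mark.
- **Other items:** the jar, cup and blank looked unmoved when I last checked them, in the wider view just before lowering.

**What disagreed:**
- **Height reading:** the cameras showed the gripper about 36 mm higher than its reported height.
- **Missed first grip:** because of that, my first attempt at the dial closed above the bar without touching anything.
- **Correction:** I used the camera-based height for the dial, the pick-up and the final pose. The final height above the glass therefore depends on it.

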